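# Clear the lap machine's splash cover and hold it open

## Robot

A 6-joint arm with a two-finger parallel gripper is mounted at the origin on the work surface. World frame = base frame: x ahead of the robot, y to its left, z up, the work surface at z = 0. Lengths are in m, angles in rad, forces in N, time in s.
With the tool pointing down it reaches from about 0.275 to 0.725 m from the base axis. Payload 5.6 kg.
Tool frame: the origin (TCP) lies at the very end of the fingers, on their centre line; the grasp point (between the pads) lies arm.hold_point_z behind it (arm.hold_point_z is the distance from the TCP to the grasp point, in m); z points along the fingers, y is the line along which they close (so a half turn about z gives the same grasp; the last joint's range is limited). The gripper opens to 85 mm and grips with 20 to 120 N. Pads are 22 mm wide; open, the fingers measure 114 mm over their backs; the gripper's body (76 mm by 85 mm) begins 54 mm behind the grasp point. The pads swing forward as they close: fully open they stand 13 mm farther back than shut.
Start: joints at [1.445, 0.255, 0.108, 0, -1.424, -0.285], TCP at [0.22, 0.504, 0.231] pointing down, gripper open.
Joint ranges: [-2.95, 2.95], [-1.21, 1.97], [-1.09, 1.5], [-2.87, 1.71], [-2.94, -0.07], [-3.05, 3.05]. Speed limits (rad/s): [2.57, 2.57, 3.14, 3.14, 3.14, 3.14].

## Interface

Orientations are given as [roll, pitch, yaw] about the fixed x, y, z axes, in that order (R = Rz(yaw) Ry(pitch) Rx(roll)).
In Python, from bench import arm gives the robot as it stands. Calls block until the motion is done:
- arm.move_to(position, orientation): joint-space move of the TCP to a pose.
- arm.servo_line(position, orientation=None, rate=0.15): straight line of the TCP; orientation=None keeps the orientation; rate is the mean speed in m/s.
- arm.move_joints(angles): joint-space move.
- arm.gripper_to(opening, newtons=None): opening from 0.0 (shut) to 1.0 (fully open); newtons is the grip in N (None keeps the last); returns when the fingers have stopped.
- arm.wait(seconds).
- arm.ik(position, orientation): joint angles nearest the present ones, or None.
- arm.sense(): the state.
- arm.capture(name): name is "scene" or "top" or "wrist"; returns a dict with "frame" (480x640x3 uint8, red, green, blue), "fov_y" (degrees; the focal length in pixels is half the picture's height over the tangent of half this angle, whatever the lens; pixels are square), "cx", "cy" (the principal point, pixels), "view" (4x4, takes a point from world to camera coordinates); the wrist camera has in their place "T_tool_cam" (4x4, takes a point from camera to tool coordinates, whose origin is the TCP and whose axes are the flange's). Camera axes: x right, y down, z forward; pixel columns grow to the right and rows downward; lengths in m; the calibration is good to about 2 mm. A picture is of the moment at which its call begins: read the wrist's pose just before it. There is no depth.
A pose or a line that the arm cannot do raises arm.Unreachable and nothing moves.
- arm.sign_off(): hands the job in; it is judged then, once.
Trained networks look in the newest picture that a camera, given by its name, has taken for a name from the list of things; names that differ only in an ending like _2 or _b are one class to them, and where a whole thing is asked for, a point or a joint stands for the part that bears it (a point fixed in the world has none). Each returns a list of dicts, best first, with "confidence" (0 to 1); they miss things now and then, are a little off and sometimes report something else, mostly with a low value. They report only what shows in the picture. A call takes as long as a camera call. They do not tell look-alikes from the thing itself.
- arm.find_in(camera, target): "location" ([column, row] as shares, 0 to 1, of the picture: columns of its width, rows of its height, amid what is visible of it).
- arm.regions_of(camera, target): "mask" (480x640 bool, what is visible of it) and "location" ([column, row] as shares, 0 to 1, of the picture: columns of its width, rows of its height, amid what is visible of it).
- arm.tip_of(camera, target): "location" ([column, row] as shares, 0 to 1, of the picture: columns of its width, rows of its height: a listed point, or the origin of a listed thing).
The state is a dict: "time_s": time; "qpos": joint angles; "dq": joint speeds; "joint_efforts": joint torques, N m; "tcp_pos": TCP position; "tcp_rot": TCP orientation; "force": force on the tool from outside, world axes, zero at the start; "ft_torque": the same for the moment, N m; "opening": opening from 0.0 (shut) to 1.0 (fully open); "grasp_force": force on a finger pad.
Only numpy, scipy, OpenCV 4.12 (cv2) and the standard library are available. Lean on these libraries where they do the work, as an engineer would, in place of code of your own. Each camera call takes 0.05 s, during which the arm holds its last target. There are 200 camera calls.

## Task

I need to change the lap on the faceting machine. Pick the handpiece up off the closed splash cover and lay it, without dropping it, flat in the steel tray beside the handpiece already there, parallel to it, not touching it, and with its stone end pointing the same way; then take the cover by its bar handle, raise it to 60 degrees from closed and keep holding it there. The cover falls shut if released, so finish while still holding it steady; leave the handpiece in the tray and everything else on the bench where they are.

Things in the scene. Friction and masses are not known exactly. Their poses are not given: they have to be found in the camera images.
- handpiece: the handpiece lying on the closed cover, 187 mm long, 0.15 kg: black octagonal grip 22 mm across flats, 100 mm long, then a thinner steel shank and chuck (10, 16 mm) and a brass dop with a small green stone. It lies level on any flat of the grip. Origin: on its axis, mid-grip, 11 mm above its support; +x runs along it to the stone (129 mm ahead; rear end 58 mm behind; balance point 10 mm ahead)
- handpiece_tip (a point): the stone's face at the front end of that handpiece, on its axis, 129 mm from its origin
- tray_handpiece: an identical handpiece already lying flat on the tray's floor, in the tray's +y half, loose, stone end towards the tray's +x; same origin and axes as the first
- tray: shallow stainless tray fixed to the bench, on the left or the right of the machine, 260 mm (its x) by 190 mm (its y) outside, walls 4 mm thick and 18 mm high, its floor 4 mm above the bench. Origin: under its centre, at bench level; z up. The tray's -y half is free
- machine: fixed faceting machine: base plate 320 x 224 x 22 mm, dark splash bowl 208 mm across with rim 100 mm above the bench, lap inside. Origin: on the bowl's axis at bench level; +x points to its rear (hinge, mast), z up. Behind the bowl at its x = 125 to 260 mm stand a mast of rods (up to 257 mm high, y = 40 to 140 mm) and a black hose (165 mm high, y = -65 to -110 mm)
- cover (a joint): angle of the splash cover in radians: 0 closed and level on the bowl, growing as the front rises; 60 degrees = 1.047. The hinge stops it at 1.40 (80 degrees); at every angle it falls shut under its own weight. The cover with its handle weighs about 0.5 kg, hinge friction is slight
- cover_hinge (a point): the middle of the cover's hinge axis, behind the bowl: 114 mm from the bowl's axis along the machine's +x, 104 mm above the bench; the hinge axis runs along the machine's y
- cover_centre (a point): the centre of the cover's upper face. The cover is a plain aluminium disc 212 mm across and 5 mm thick, its upper face 106.5 mm above the bench when closed
- cover_pull (a point): the cover's bar handle: round steel bar 12 mm thick, 110 mm long, parallel to the hinge, standing out of the cover's front rim in the cover's plane on two 8 mm posts 50 mm either side of its middle; 30 mm clear between bar and rim, nothing under it down to base or bench. This point: the bar's middle, 256 mm from the hinge axis, 104 mm above the bench when closed; y along the bar, x to the hinge
- spare_lap: bystander: spare lap, a flat steel disc 152 mm across and 12 mm thick lying on the bench on the side of the machine away from the tray; origin under its centre
- polish_jar: bystander: small closed white jar of polish, 54 mm across and 60 mm high, on the bench to the right of the machine's mast end; origin under its centre
- drip_bottle: bystander: white drip bottle, 52 mm across and 135 mm high, on the bench to the left of the machine's mast end; origin under its centre
There are look-alikes about, which are no part of the job. Leave any red or turquoise look-alike of the handpiece alone.

How it is judged:
On the way, in this order (a step that is already met when the one before it is completed fails the run):
1. the handpiece lies flat and released in the tray, parallel to the other and stone end the same way (x of handpiece in the frame of tray between -0.07 and 0.015 m and x of handpiece_tip in the frame of tray between 0.045 and 0.13 m and y of handpiece in the frame of tray between -0.09 and 0.09 m and y of handpiece_tip in the frame of tray between -0.093 and 0.093 m and z of handpiece in the frame of tray between 0.01 and 0.02 m and angle between handpiece's own x axis and vertical between 1.45 and 1.69 rad and angle between the x axis of handpiece and the x axis of tray_handpiece, either way round below 0.21 rad and contact force between handpiece and tray_handpiece below 0.05 N and contact force between the fingers and handpiece below 0.05 N and linear speed of handpiece below 0.03 m/s), for 0.2 s.
2. the cover is held by its handle at 60 degrees, within 7 degrees (value of joint cover between 0.925 and 1.17 rad and velocity of joint cover between -0.1 and 0.1 rad/s and contact force between the fingers and cover_c0 above 0.5 N), for 0.3 s.
At the end, for the whole second after the job is handed in: The handpiece lies flat (within 7 degrees) and released on the tray's floor, inside its walls, not touching the other handpiece, parallel to it within 12 degrees with its stone end the same way; the gripper still holds the cover's bar handle, and the cover is steady at 60 degrees, give or take 7 (all of step 1 and all of step 2); the arm keeps its last pose, push and grip.
It fails at once if the handpiece is dropped (falls free by more than about 25 mm) (linear speed of handpiece above 0.7 m/s and contact force between the fingers and handpiece below 0.05 N).
It fails at once if the cover is raised with the handpiece still on it (value of joint cover above 0.12 rad and distance between handpiece and cover_centre below 0.13 m).
It fails at once if the handpiece already in the tray is shifted (distance of tray_handpiece from where it was at the start of the episode above 0.02 m).
It fails at once if the spare lap, jar or bottle is shifted (distance of any of spare_lap, polish_jar, drip_bottle from where it was at the start of the episode above 0.02 m).
It also fails if it takes over 58 s, if anything falls off the work surface, if the arm or the gripper's body presses on something with over 40 N, if the wrist force passes 120 N, or if a joint passes its speed limit or range.

## Working session

There is one attempt and no reset: what is moved stays moved. The work goes in short steps, each a Python script; the robot and the scene stay as the last script left them, time stands still between calls to the robot, and variables do not carry over. Pictures are saved under pics/ and viewed, at most 10 in all, crops included, and the job is handed in when it is done.

```bash
mkdir -p pics
cat > h.py <<'E'
import numpy as np, cv2
from bench import arm
from scipy.spatial.transform import Rotation as R
def K(c):
    f=240/np.tan(np.radians(c["fov_y"])/2); return f,c["cx"],c["cy"]
def ray(c,px,s=None):
    f,cx,cy=K(c); d=np.array([(px[0]-cx)/f,(px[1]-cy)/f,1.])
    if "view" in c: T=np.linalg.inv(np.array(c["view"]))
    else:
        T=np.eye(4); T[:3,:3]=R.from_euler('xyz',s["tcp_rot"]).as_matrix(); T[:3,3]=s["tcp_pos"]; T=T@np.array(c["T_tool_cam"])
    d=T[:3,:3]@d; return T[:3,3],d/np.linalg.norm(d)
def at_z(r,z): o,d=r; return o+d*(z-o[2])/d[2]
def tri(rs):
    A=sum(np.eye(3)-np.outer(d,d) for o,d in rs); b=sum((np.eye(3)-np.outer(d,d))@o for o,d in rs)
    p=np.linalg.solve(A,b); return p,[np.linalg.norm(np.cross(p-o,d)) for o,d in rs]
def save(c,n): cv2.imwrite("pics/"+n,cv2.cvtColor(c["frame"],cv2.COLOR_RGB2BGR))
E
python3 - <<'E'
from h import *
s=arm.sense(); print({k:np.round(v,3) for k,v in s.items()},arm.hold_point_z)
for n in("scene","top"):
    c=arm.capture(n); save(c,n+"0.png"); print(n,c["fov_y"],c["cx"],c["cy"],np.round(c["view"],3).tolist())
    for t in ["handpiece","handpiece_tip","tray","machine","cover_hinge","cover_centre","cover_pull","spare_lap","polish_jar","drip_bottle"]:
        print(t,[(np.round(np.array(d["location"])*[640,480],1).tolist(),round(d["confidence"],2)) for d in arm.tip_of(n,t)])
E
```

```text
{'time_s': np.float64(0.0), 'qpos': array([ 1.445,  0.256,  0.107, -0.   , -1.424, -0.285]), 'dq': array([-0.001,  0.   ,  0.001,  0.   , -0.   , -0.   ]), 'joint_efforts': array([ 0.0000e+00, -3.8663e+01,  2.3793e+01,  5.3650e+00, -6.0000e-03,
       -0.0000e+00]), 'tcp_pos': array([0.219, 0.504, 0.23 ]), 'tcp_rot': array([ 3.14 , -0.   , -0.411]), 'force': array([-0.799,  0.374,  0.234]), 'ft_torque': array([0.008, 0.006, 0.009]), 'grasp_force': np.float64(0.0), 'opening': np.float64(0.995)} 0.0187
scene 52.85613478832674 326.083860071987 236.9504908286556 [[-0.08, 0.997, 0.004, 0.011], [0.745, 0.062, -0.664, -0.288], [-0.663, -0.05, -0.747, 1.641], [0.0, 0.0, 0.0, 1.0]]
handpiece [([317.0, 258.4], 0.87), ([460.7, 204.9], 0.83), ([290.4, 217.8], 0.75), ([329.7, 267.2], 0.43)]
handpiece_tip [([421.9, 213.9], 0.91), ([247.6, 210.3], 0.85), ([357.5, 289.5], 0.67), ([188.3, 257.5], 0.61)]
tray [([188.3, 256.2], 0.62), ([186.8, 333.6], 0.53)]
machine [([320.2, 293.7], 0.76), ([184.4, 334.1], 0.58)]
cover_hinge [([326.4, 307.1], 0.93)]
cover_centre [([324.9, 267.5], 0.56)]
cover_pull [([
[... 195 characters left out ...]
6289 316.4787021199108 229.09916580770272 [[0.02, -1.0, 0.001, 0.031], [-0.992, -0.02, -0.126, 0.48], [0.126, 0.002, -0.992, 1.1], [0.0, 0.0, 0.0, 1.0]]
handpiece [([159.3, 337.6], 0.89), ([332.5, 185.4], 0.83), ([373.2, 292.1], 0.69)]
handpiece_tip [([206.2, 311.5], 0.63), ([284.9, 152.0], 0.62), ([423.6, 306.9], 0.57)]
tray [([484.3, 229.3], 0.94)]
machine [([320.2, 187.4], 0.79)]
cover_hinge [([311.4, 130.4], 0.64), ([466.9, 236.2], 0.57)]
cover_centre [([324.0, 180.2], 0.95)]
cover_pull [([281.7, 149.5], 0.64), ([327.7, 245.2], 0.61)]
spare_lap [([192.5, 227.1], 0.87)]
polish_jar [([453.3, 135.8], 0.96), ([333.8, 185.6], 0.67), ([208.7, 136.7], 0.58)]
drip_bottle [([207.9, 137.1], 0.84)]
```

View pics/scene0.png

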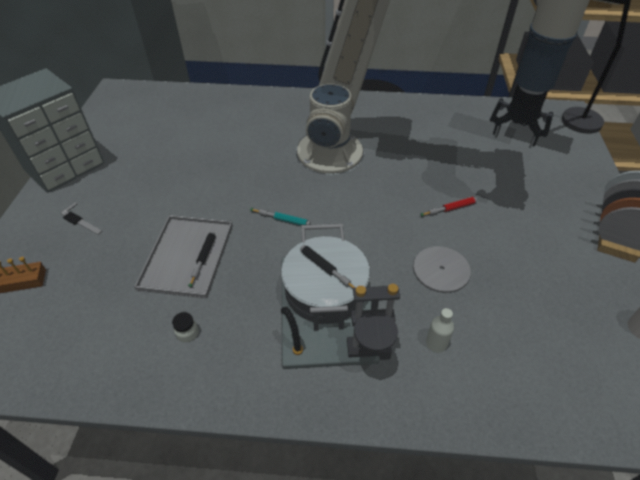

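View pics/top0.png

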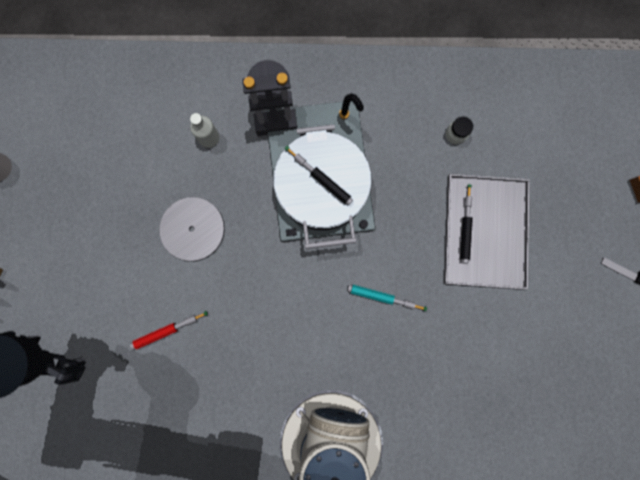

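The top view shows four things that could be the handpiece: black on the cover (332,185), black in the tray (467,225), red (168,328) and turquoise (385,297). I choose the black one on the white cover. The tray is on the right (487,232). Its handpiece lies in the left half with the stone pointing up the image, so the free half is around column 508. The bar handle runs from (303,248) to (355,241).

Next come rough positions from these pictures, then two wrist views over the cover and two over the tray.

```bash
cat > m.py <<'E'
from h import *
import pickle
c=arm.capture("wrist"); print(np.round(c["T_tool_cam"],3).tolist(),c["fov_y"])
T=arm.capture("top"); S=arm.capture("scene")
# rough
cov=at_z(ray(T,(323,180)),.1065); hp=at_z(ray(T,(332,186)),.118); tray=at_z(ray(T,(487,232)),.01)
print("rough",cov.round(3),hp.round(3),tray.round(3))
for a,b,n in [((323,180),(325,267.5),"centre"),((329,243.5),(322,227),"pull")]: print(n,tri([ray(T,a),ray(S,b)]))
Tc=np.array(c["T_tool_cam"]); views=[]
def look(p,n,h,yaw):
    # place camera (not TCP) about above p
    rot=[np.pi,0,yaw]; Rm=R.from_euler('xyz',rot).as_matrix(); o=Rm@Tc[:3,3]; d=Rm@Tc[:3,2]
    cam=p-d/abs(d[2])*h; tcp=cam-o; tcp[2]=max(tcp[2],.30)
    try: arm.move_to(tcp,rot)
    except arm.Unreachable: print("unreach",n,tcp.round(3)); return
    s=arm.sense(); c=arm.capture("wrist"); save(c,n+".png"); o={}
    for t in ["handpiece","handpiece_tip","tray","cover_hinge","cover_centre","cover_pull"]:
        o[t]=[(np.array(x["location"])*[640,480],x["confidence"]) for x in arm.tip_of("wrist",t)]
        print(n,t,[(a.round(1).tolist(),round(b,2)) for a,b in o[t]])
    o["reg"]=[x for x in arm.regions_of("wrist","handpiece")]
    views.append((n,s,c,o)); print(s["tcp_pos"].round(3) if hasattr(s["tcp_pos"],'round') else s["tcp_pos"],s["time_s"])
s=arm.sense(); arm.move_to(np.array(s["tcp_pos"])+[0,0,.13],s["tcp_rot"])
look(cov+[-.06,.06,0],"wa",.40,0); look(cov+[-.06,-.05,0],"wb",.40,0)
look(tray+[-.0,.04,0],"wc",.42,0); look(tray+[-.0,-.06,0],"wd",.42,0)
pickle.dump((views,T,S),open("v.pkl","wb"))
E
python3 m.py
```

```text
[[-0.001, -0.967, -0.256, 0.066], [1.0, -0.001, 0.0, 0.0], [-0.001, -0.256, 0.967, -0.143], [0.0, 0.0, 0.0, 1.0]] 65.69678944057544
rough [0.578 0.028 0.107] [0.562 0.008 0.118] [ 0.482 -0.362  0.01 ]
centre (array([0.57771818, 0.03007204, 0.10561939]), [np.float64(0.0023504885274542235), np.float64(0.0023504885274542174)])
pull (array([0.43907301, 0.01265515, 0.10012404]), [np.float64(0.0004831601556125837), np.float64(0.0004831601556125667)])
wa handpiece [([393.4, 197.1], 0.91), ([442.6, 341.1], 0.75)]
wa handpiece_tip [([294.7, 111.9], 0.94)]
wa tray []
wa cover_hinge [([358.1, 64.1], 0.93)]
wa cover_centre []
wa cover_pull [([386.4, 299.2], 0.84)]
[0.558 0.089 0.363] 3.775
wb handpiece [([284.1, 196.1], 0.9), ([367.3, 340.0], 0.65)]
wb handpiece_tip [([184.1, 109.5], 0.78), ([562.7, 237.2], 0.58), ([448.7, 361.9], 0.56)]
wb tray [([562.6, 238.9], 0.9), ([540.9, 53.6], 0.26)]
wb cover_hinge [([248.5, 66.8], 0.67), ([272.1, 177.5], 0.21)]
wb cover_centre [([270.7, 174.1], 0.92), ([562.9, 240.1], 0.74)]
wb cover_pull [([292.1, 296.8], 0.95)]
[ 0.558 -0.023  0.363] 4.6917
wc handpiece [([145.9, 343.0], 0.77)]
wc handpiece_tip [([243.2, 369.9], 0.6)]
wc tray [([352.5, 231.1], 0.55)]
wc cover_hinge []
wc cover_centre []
wc cover_pull []
[ 0.529 -0.321  0.3  ] 6.2667
wd handpiece [([65.2, 344.5], 0.88)]
wd handpiece_tip []
wd tray [([272.2, 228.7], 0.61)]
wd cover_hinge []
wd cover_centre []
wd cover_pull []
[ 0.528 -0.423  0.299] 7.15
```

```bash
cat > t.py <<'E'
from h import *
import pickle
views,T,S=pickle.load(open("v.pkl","rb")); V={v[0]:v for v in views}
def r(n,px): return ray(V[n][2],px,V[n][1])
for nm,a,b in [("hp",(393.4,197.1),(284.1,196.1)),("tip",(294.7,111.9),(184.1,109.5)),("hinge",(358.1,64.1),(248.5,66.8)),("pull",(386.4,299.2),(292.1,296.8))]:
    p,e=tri([r("wa",a),r("wb",b)]); print(nm,p.round(4),np.round(e,4))
p,e=tri([r("wc",(352.5,231.1)),r("wd",(272.2,228.7))]); print("tray",p.round(4),np.round(e,4))
# grip mask axis: dark pixels in the mask
for n,i in [("wa",0),("wb",0),("wc",0),("wd",0)]:
    for m in V[n][3]["reg"]:
        g=V[n][2]["frame"].max(2); k=m["mask"]&(g<70); ys,xs=np.nonzero(k)
        if len(xs)<100: print(n,"small",m["mask"].sum(),np.round(m["location"],3)); continue
        box=cv2.minAreaRect(np.c_[xs,ys].astype(np.float32)); bp=cv2.boxPoints(box)
        print(n,round(m["confidence"],2),m["mask"].sum(),len(xs),"rect",np.round(box,1) if 0 else [np.round(q,1) for q in box])
crop=[cv2.cvtColor(V["wa"][2]["frame"],cv2.COLOR_RGB2BGR)[60:360,230:630], cv2.cvtColor(V["wc"][2]["frame"],cv2.COLOR_RGB2BGR)]
cv2.imwrite("pics/crop_wa.png",cv2.resize(crop[0],(800,600)))
E
python3 t.py
```

```text
hp [0.5679 0.0152 0.1287] [0.0006 0.0006]
tip [0.6525 0.1157 0.1098] [0.0014 0.0014]
hinge [0.6973 0.0513 0.0946] [0.001 0.001]
pull [0.4437 0.0122 0.1007] [0.0015 0.0015]
tray [ 0.4844 -0.3601 -0.0142] [0.0011 0.0011]
wa 0.96 3093 539 rect [array([393.3, 196.2]), array([92.3, 17.7]), np.float64(40.6)]
wa small 471 [0.655 0.706]
wb 0.68 3014 555 rect [array([290.1, 198.9]), array([85.6, 18.6]), np.float64(39.0)]
wb small 1468 [0.589 0.712]
wb small 30596 [0.426 0.354]
wc small 856 [0.194 0.713]
wd small 1619 [0.1   0.715]
```

View pics/wc.png

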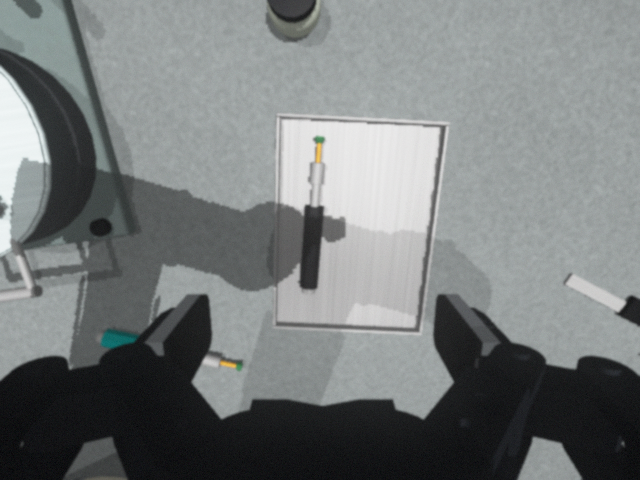

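```bash
sleep 1
```

```text
(no output)
```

View pics/crop_wa.png

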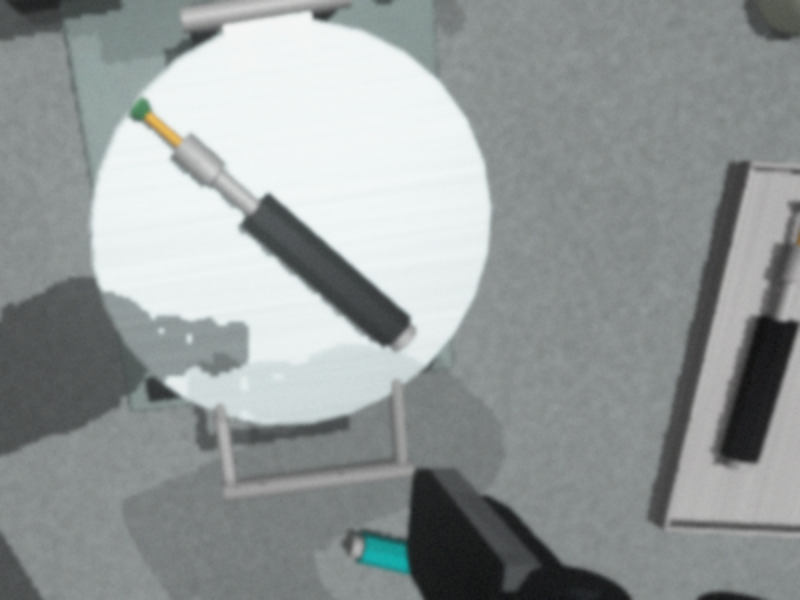

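The crop shows the black handpiece with a green stone on the white cover. In wa pixels its grip runs (357,166) to (429,229), its tip is at (300,113), and the bar runs (345,305) to (435,294). The tray's rim corners in wc are (278,115), (448,123), (422,332) and (275,327), and its handpiece runs (309,289) to (319,139). Now I'll refine these and check the heights and the IK.

```bash
cat > t2.py <<'E'
from h import *
import pickle
views,T,S=pickle.load(open("v.pkl","rb")); V={v[0]:v for v in views}
C={"top":(T,None),"scene":(S,None),"wa":V["wa"][2:0:-1],"wb":V["wb"][2:0:-1],"wc":V["wc"][2:0:-1],"wd":V["wd"][2:0:-1]}
def blob(n,guess):
    c,s=C[n]; g=(c["frame"].max(2)<85).astype(np.uint8)
    k,l,st,ce=cv2.connectedComponentsWithStats(g)
    x,y=map(int,guess); i=l[y,x]; ys,xs=np.nonzero(l==i)
    b=cv2.minAreaRect(np.c_[xs,ys].astype(np.float32)); print(n,len(xs),ce[i].round(1),np.round(b[0],1),np.round(b[1],1),round(b[2],1)); 
    bp=cv2.boxPoints(b); 
    L=[np.linalg.norm(bp[0]-bp[1]),np.linalg.norm(bp[1]-bp[2])]
    e=[(bp[0]+bp[1])/2,(bp[2]+bp[3])/2] if L[0]<L[1] else [(bp[1]+bp[2])/2,(bp[3]+bp[0])/2]
    return np.array(b[0]),e
def rr(n,p): return ray(*((C[n][0],p,C[n][1])))
for nm,gs in [("hp",{"top":(332,186),"scene":(320,261),"wa":(393,197),"wb":(285,197)}),("tray_hp",{"top":(466,238),"scene":(206,248),"wc":(312,245),"wd":(228,245)})]:
    B={n:blob(n,g) for n,g in gs.items()}
    p,e=tri([rr(n,b[0]) for n,b in B.items()]); print(nm,p.round(4),np.round(e,4))
    z=.1175 if nm=="hp" else .015
    for n,b in B.items():
        q=[at_z(rr(n,x),z) for x in b[1]]; d=q[0]-q[1]; print("  ",n,at_z(rr(n,b[0]),z).round(4),"len",np.linalg.norm(d).round(3),"yaw",np.degrees(np.arctan2(d[1],d[0])).round(1))
p,e=tri([rr("wa",(300.5,113)),rr("wb",(190,111)),rr("top",(288,150))]); print("tip",p.round(4),np.round(e,4), at_z(rr("wa",(300.5,113)),.1175))
cs=[at_z(rr("wc",x),.018) for x in [(278,115),(448,123),(422,332),(275,327)]]
print("tray corners",np.round(cs,4).tolist(),"centre",np.mean(cs,0).round(4),[np.linalg.norm(cs[i]-cs[(i+1)%4]).round(3) for i in range(4)])
ct=[at_z(rr("top",x),.018) for x in [(448,176),(528,179),(527,288),(446,287)]]; print("top",np.round(ct,4).tolist(),np.mean(ct,0).round(4))
a,b=[at_z(rr("wa",x),.104) for x in [(345,305),(435,294.5)]]; print("bar",a.round(4),b.round(4),((a+b)/2).round(4),np.linalg.norm(a-b))
print("hinge",at_z(rr("wa",(363,65)),.104))
E
python3 t2.py
```

```text
top 452 [329.8 185.3] [329.9 185.4] [47.4  9.9] 40.2
scene 355 [318. 260.] [318.2 260.1] [40.4  9.3] 37.9
wa 1564 [396.3 198.7] [393.1 195.8] [94.5 19. ] 40.9
wb 1763 [288. 197.] [286.2 195.7] [97.2 19.7] 39.1
hp [0.5656 0.0137 0.116 ] [0.002  0.0013 0.0012 0.0016]
   top [0.5635 0.0128 0.1175] len 0.103 yaw 50.3
   scene [0.5656 0.0147 0.1175] len 0.11 yaw -130.0
   wa [0.5669 0.0134 0.1175] len 0.102 yaw 50.2
   wb [0.5673 0.0141 0.1175] len 0.101 yaw 50.1
top 452 [465.2 237.9] [465.2 238.2] [10.8 46.2] 3.8
scene 366 [204.5 252.8] [201.2 259.9] [ 9.7 58.7] 24.0
wc 1489 [310.7 246.3] [310.5 247.3] [20.  82.3] 5.4
wd 1732 [226.4 245.5] [226.5 246. ] [84. 21.] 90.0
tray_hp [ 0.4707 -0.312  -0.0093] [0.0043 0.0183 0.0086 0.0108]
   top [ 0.4662 -0.3086  0.015 ] len 0.109 yaw -4.9
   scene [ 0.5088 -0.3096  0.015 ] len 0.19 yaw 174.7
   wc [ 0.4704 -0.3077  0.015 ] len 0.103 yaw -5.7
   wd [ 0.4713 -0.3088  0.015 ] len 0.105 yaw -3.9
tip [0.6501 0.1101 0.0985] [0.0008 0.0045 0.0053] [0.64950224 0.10945664 0.1175    ]
tray corners [[0.6211, -0.2735, 0.018], [0.6128, -0.4594, 0.018], [0.3593, -0.4484, 0.018], [0.3664, -0.2621, 0.018]] centre [ 0.4899 -0.3608  0.018 ] [np.float64(0.186), np.float64(0.254), np.float64(0.186), np.float64(0.255)]
top [[0.6137, -0.2698, 0.018], [0.6102, -0.4595, 0.018], [0.3531, -0.4482, 0.018], [0.3517, -0.2614, 0.018]] [ 0.4822 -0.3597  0.018 ]
bar [0.4362 0.0611 0.104 ] [ 0.4495 -0.0437  0.104 ] [0.4428 0.0087 0.104 ] 0.10562592927277577
hinge [0.69581191 0.04726256 0.104     ]
```

Heights and sizes fit: the grip is 102 mm long at z≈0.116, the bar 106 mm long, the tray 255 x 186 mm. Handpiece: (0.566, 0.014), yaw 50°. Tray: centre (0.487, -0.360), yaw -2.6°. Picking the handpiece up now.

```bash
cat > pick.py <<'E'
from h import *
yaw=np.radians(50.2); d=np.array([np.cos(yaw),np.sin(yaw),0]); g=np.array([.5665,.0137,0])+.010*d
rot=[np.pi,0,yaw]
arm.gripper_to(0.75,40)
s=arm.sense(); arm.move_to(np.array(s["tcp_pos"])+[0,0,.06],s["tcp_rot"])
arm.move_to(g+[0,0,.30],rot); print(np.round(arm.sense()["qpos"],2))
arm.servo_line(g+[0,0,.125],rate=.12); f=arm.sense(); print("hi",np.round(f["force"],2))
arm.servo_line(g+[0,0,.1095],rate=.03); f=arm.sense(); print("lo",np.round(f["force"],2),np.round(f["tcp_pos"],4))
arm.gripper_to(0.0,40); f=arm.sense(); print("grip",np.round(f["force"],2),f["opening"],f["grasp_force"])
arm.servo_line(g+[0,0,.17],rate=.05); f=arm.sense(); print("lift",np.round(f["force"],2),f["opening"],f["grasp_force"])
arm.servo_line(g+[0,0,.34],rate=.12); f=arm.sense(); print(np.round(f["force"],2),f["opening"],f["time_s"])
T=arm.capture("top"); save(T,"lift.png")
# ik preview
for p,r in [([.4552,-.3986,.30],[np.pi,0,np.radians(-4)]),([.4552,-.3986,.02],[np.pi,0,np.radians(-4)])]: print(arm.ik(p,r))
E
python3 pick.py
```

```text
[ 0.31  0.3   0.34  0.   -1.61  2.14]
hi [ 0.16 -0.75 -0.02]
lo [-1.3   1.23  0.19] [0.573  0.0213 0.1095]
grip [-1.37  1.02  2.36] 0.24754669488192765 39.55979153048247
lift [-0.7  -0.15 -1.03] 0.24619185134982505 39.16525005362928
[-0.85 -0.33 -1.78] 0.2437140491846835 15.5583
[-0.46116483  0.36352739  0.43151534  0.         -1.63878427  1.96214799]
[-0.46116483  0.50382923 -0.08349625  0.         -0.98347085  1.96214799]
```

```bash
cat > carry.py <<'E'
from h import *
yaw=np.radians(-4.); d=np.array([np.cos(yaw),np.sin(yaw),0]); g=np.array([.4552,-.3986,0])+.010*d
arm.move_to(g+[0,0,.30],[np.pi,0,yaw])
arm.servo_line(g+[0,0,.06],rate=.12); s=arm.sense(); print(s["opening"],s["grasp_force"],np.round(s["force"],2),s["time_s"],np.round(s["tcp_pos"],4))
w=arm.capture("wrist"); T=arm.capture("top"); S=arm.capture("scene")
w=cv2.cvtColor(w["frame"],cv2.COLOR_RGB2BGR); a=cv2.cvtColor(T["frame"],cv2.COLOR_RGB2BGR)[150:310,400:600]; b=cv2.cvtColor(S["frame"],cv2.COLOR_RGB2BGR)[200:320,110:270]
cv2.imwrite("pics/carry.png",np.hstack([cv2.resize(w,(480,360)),np.vstack([cv2.resize(a,(320,256)),cv2.resize(b,(320,240))])[:360] if 0 else cv2.resize(np.vstack([cv2.resize(a,(320,256)),cv2.resize(b,(320,240))]),(320,360))]))
E
python3 carry.py
```

```text
0.24759562710023442 39.17558225803077 [-1.   -0.26 -0.47] 19.3583 [ 0.4655 -0.3995  0.0606]
```

View pics/carry.png

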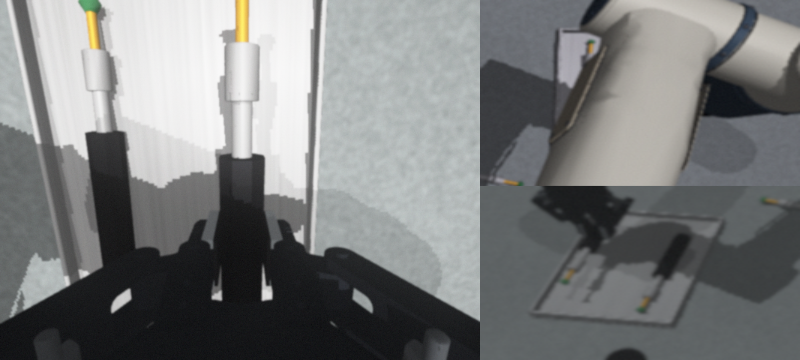

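The wrist view shows the held handpiece (grip at (240,200)) over the free half, parallel to the other one (105,190), both stones up and well clear of the walls. Lowering and releasing.

```bash
cat > place.py <<'E'
from h import *
yaw=np.radians(-4.); d=np.array([np.cos(yaw),np.sin(yaw),0]); g=np.array([.4552,-.3986,0])+.010*d
arm.servo_line(g+[0,0,.014],rate=.08); f0=arm.sense()["force"][2]
for z in np.arange(.0115,.0049,-.0012):
    arm.servo_line(g+[0,0,z],rate=.02); s=arm.sense(); df=s["force"][2]-f0; print(round(z,4),round(df,2),np.round(s["tcp_pos"][2],4))
    if df>2.5: break
arm.gripper_to(0.5,20); arm.wait(.2); s=arm.sense(); print(s["opening"],np.round(s["force"],2))
p=np.array(s["tcp_pos"]); arm.servo_line(p+[0,0,.06],rate=.08); arm.servo_line(p+[0,0,.25],rate=.2); s=arm.sense()
c=arm.capture("wrist"); save(c,"placed.png")
for t in ["handpiece","handpiece_tip"]: print(t,[(at_z(ray(c,np.array(x["location"])*[640,480],s),.015).round(3).tolist(),round(x["confidence"],2)) for x in arm.tip_of("wrist",t)])
print(s["time_s"])
# IK preview for the cover
yw=np.radians(7.4); u=np.array([np.cos(yw),np.sin(yw),0]); pull=np.array([.4415,.0105,.104]); h=pull+.256*u
for a0 in (20,30,40):
  for roll in (0,1,):
    for th in (0,30,60):
        t=np.radians(th); b=h-.256*np.cos(t)*u+[0,0,.256*np.sin(t)]
        a=np.radians(a0+th)
        z=np.cos(a)*u-np.sin(a)*np.array([0,0,1]); x=np.cross([0,0,1],u)*(1 if roll else -1); y=np.cross(z,x)
        q=arm.ik(b+.0187*z,R.from_matrix(np.c_[x,y,z]).as_euler('xyz')); print(a0,roll,th,None if q is None else np.round(q,2))
E
python3 place.py
```

```text
0.0115 0.15 0.0117
0.0103 -0.31 0.0103
0.0091 0.03 0.009
0.0079 -0.45 0.0078
0.0067 4.7 0.0073
0.5011920344013905 [ 1.33 -0.21  0.02]
handpiece [([0.457, -0.402, 0.015], 0.71), ([0.34, -0.095, 0.015], 0.6)]
handpiece_tip [([0.588, -0.407, 0.015], 0.56)]
24.05
20 0 0 [-0.89  0.35 -1.08 -2.08 -1.15  3.01]
20 0 30 [ 0.46 -0.31 -0.9   0.61 -0.37 -0.84]
20 0 60 [ 0.35  0.16  0.15  0.04 -1.39 -0.22]
20 1 0 [-0.89  0.35 -1.08 -2.08 -1.15 -0.13]
20 1 30 [ 0.46 -0.31 -0.9   0.61 -0.37  2.3 ]
20 1 60 [ 0.35  0.16  0.15  0.04 -1.39  2.92]
30 0 0 [-0.51 -0.05 -0.87 -1.88 -0.57  2.29]
30 0 30 [ 0.48 -0.22 -0.65  0.28 -0.67 -0.54]
30 0 60 [ 0.32  0.29  0.34  0.   -1.62 -0.19]
30 1 0 [-0.51 -0.05 -0.87 -1.88 -0.57 -0.86]
30 1 30 [ 0.48 -0.22 -0.65  0.28 -0.67  2.61]
30 1 60 [ 0.32  0.29  0.34  0.   -1.62  2.95]
40 0 0 None
40 0 30 [ 0.44 -0.12 -0.45  0.13 -0.91 -0.37]
40 0 60 [ 0.3   0.42  0.53 -0.03 -1.85 -0.18]
40 1 0 None
40 1 30 [ 0.44 -0.12 -0.45  0.13 -0.91  2.77]
40 1 60 [ 0.3   0.42  0.53 -0.03 -1.85  2.96]
```

View pics/placed.png

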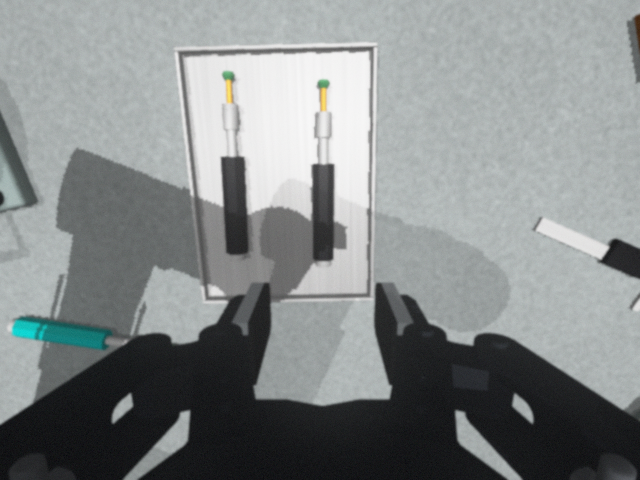

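The placed picture shows both handpieces parallel and flat with stones up, the new one at (323,170) and the other at (232,165), clear of each other and the walls. Next I'll hover in front of the cover, re-measure the bar, and scan which tool tilts are reachable along the lift.

```bash
cat > cov.py <<'E'
from h import *
yw=np.radians(7.7); u=np.array([np.cos(yw),np.sin(yw),0]); pull=np.array([.4425,.011,.104]); h=pull+.256*u; Z=np.array([0,0,1.])
def pose(th,a,back=0,sgn=-1,pull=pull,h=h):
    t=np.radians(th); a=np.radians(a); b=h-.256*np.cos(t)*u+.256*np.sin(t)*Z
    z=np.cos(a)*u-np.sin(a)*Z; x=np.cross(Z,u)*sgn; y=np.cross(z,x)
    return b+(.0187-back)*z, R.from_matrix(np.c_[x,y,z]).as_euler('xyz')
E
cat > hov.py <<'E'
from cov import *
p,r=pose(0,75,.15)
arm.gripper_to(.4); 
s=arm.sense(); arm.move_to([.42,-.15,.34],[np.pi,0,1.4])
arm.move_to([.40,.0,.28],pose(0,85)[1]); print(np.round(arm.sense()["qpos"],2))
rs=[]
for dy in (.03,-.02):
    p0=[.385,.01+dy,.26]; arm.move_to(p0,pose(0,85)[1]); s=arm.sense(); c=arm.capture("wrist"); save(c,f"hov{dy}.png")
    f=arm.tip_of("wrist","cover_pull"); print([(np.array(x["location"])*[640,480],round(x["confidence"],2)) for x in f])
    if f: rs.append(ray(c,np.array(f[0]["location"])*[640,480],s)); print(at_z(rs[-1],.104).round(4))
if len(rs)==2: print(tri(rs))
for sg in (-1,1):
  for th in (0,15,30,45,60):
    print(sg,th,end=' ')
    for a in range(45,121,15):
        q=arm.ik(*pose(th,a,sgn=sg)); print(a,None if q is None else np.round(q,1).tolist(),end=' | ')
    print()
print(arm.sense()["time_s"])
E
python3 hov.py
```

```text
[ 0.42 -0.13 -0.2   0.02 -1.42 -0.29]
[(array([271.424, 174.288]), 0.69), (array([104.832, 176.4  ]), 0.43)]
[0.445  0.0092 0.104 ]
[(array([267.52 , 237.408]), 0.78)]
[0.4443 0.0105 0.104 ]
(array([0.44314586, 0.00836207, 0.11117614]), [np.float64(0.00028877682236816833), np.float64(0.0002887768223683149)])
-1 0 45 None | 60 None | 75 [0.4, -0.0, -0.7, 0.1, -0.7, -0.4] | 90 [0.4, 0.1, -0.4, 0.0, -1.0, -0.2] | 105 [0.3, 0.3, -0.2, -0.1, -1.3, -0.2] | 120 [0.3, 0.5, -0.0, -0.1, -1.6, -0.2] | 
-1 15 45 None | 60 [0.5, -0.2, -0.9, 0.4, -0.5, -0.7] | 75 [0.4, -0.1, -0.5, 0.1, -0.9, -0.4] | 90 [0.4, 0.1, -0.3, 0.0, -1.2, -0.2] | 105 [0.3, 0.3, -0.1, -0.1, -1.5, -0.2] | 120 [0.3, 0.5, 0.1, -0.1, -1.7, -0.2] | 
-1 30 45 [0.3, -0.3, -1.0, 1.0, -0.1, -1.1] | 60 [0.5, -0.2, -0.6, 0.3, -0.7, -0.5] | 75 [0.4, -0.1, -0.4, 0.1, -1.0, -0.3] | 90 [0.4, 0.1, -0.1, 0.0, -1.3, -0.2] | 105 [0.3, 0.3, 0.1, -0.0, -1.6, -0.2] | 120 [0.3, 0.5, 0.3, -0.1, -1.9, -0.2] | 
-1 45 45 [0.4, -0.3, -0.8, 0.6, -0.4, -0.8] | 60 [0.4, -0.2, -0.4, 0.2, -0.8, -0.4] | 75 [0.4, 0.0, -0.2, 0.1, -1.2, -0.3] | 90 [0.3, 0.2, 0
[... 759 characters left out ...]
3, -1.0, 1.0, -0.1, 2.0] | 60 [0.5, -0.2, -0.6, 0.3, -0.7, 2.6] | 75 [0.4, -0.1, -0.4, 0.1, -1.0, 2.8] | 90 [0.4, 0.1, -0.1, 0.0, -1.3, 2.9] | 105 [0.3, 0.3, 0.1, -0.0, -1.6, 3.0] | 120 [0.3, 0.5, 0.3, -0.1, -1.9, 3.0] | 
1 45 45 [0.4, -0.3, -0.8, 0.6, -0.4, 2.3] | 60 [0.4, -0.2, -0.4, 0.2, -0.8, 2.7] | 75 [0.4, 0.0, -0.2, 0.1, -1.2, 2.9] | 90 [0.3, 0.2, 0.1, 0.0, -1.5, 2.9] | 105 [0.3, 0.4, 0.3, -0.0, -1.8, 3.0] | 120 [0.3, 0.5, 0.6, -0.1, -2.1, 3.0] | 
1 60 45 [0.4, -0.2, -0.6, 0.5, -0.5, 2.5] | 60 [0.4, -0.1, -0.2, 0.2, -0.9, 2.8] | 75 [0.4, 0.1, 0.1, 0.1, -1.3, 2.9] | 90 [0.3, 0.3, 0.3, 0.0, -1.6, 3.0] | 105 [0.3, 0.5, 0.6, -0.0, -2.0, 3.0] | 120 [0.3, 0.7, 0.9, -0.1, -2.3, 3.0] | 
29.05
```

```bash
sed -i 's/\[.4425,.011,.104\]/[.4432,.0098,.104]/' cov.py
cat > lift.py <<'E'
from cov import *
arm.gripper_to(.32,60)
arm.move_to(*pose(0,75,.09)); arm.servo_line(*pose(0,75,.035),rate=.1)
s=arm.sense(); f0=np.array(s["force"]); print(f0.round(1))
arm.servo_line(*pose(0,75,.0),rate=.05); s=arm.sense(); print("at",(np.array(s["force"])-f0).round(1),s["opening"])
if np.linalg.norm(np.array(s["force"])-f0)>10: raise SystemExit
arm.gripper_to(0,60); s=arm.sense(); print("grip",(np.array(s["force"])-f0).round(1),s["opening"],s["grasp_force"])
if s["opening"]<.08: raise SystemExit
for th in (5,10,20,30,40,50,60):
    arm.servo_line(*pose(th,75+th/2),rate=.08); s=arm.sense(); F=np.array(s["force"])-f0
    print(th,F.round(1),round(s["opening"],3),round(s["grasp_force"],1),round(s["time_s"],1))
    if np.linalg.norm(F)>50: break
S=arm.capture("scene"); T=arm.capture("top"); W=arm.capture("wrist")
b=lambda c:cv2.cvtColor(c["frame"],cv2.COLOR_RGB2BGR)
cv2.imwrite("pics/up.png",np.vstack([np.hstack([cv2.resize(b(S)[160:400,120:440],(400,300)),cv2.resize(b(T)[60:330,230:590],(400,300))]),np.hstack([cv2.resize(b(W),(400,300)),np.zeros((300,400,3),np.uint8)])]))
E
python3 lift.py
```

```text
[ 0.7 -0.3  0.7]
at [-0.7  0.1 -1.2] 0.32005073555847496
grip [-5.6  0.9  4.3] 0.11406340666971704 58.45558226108551
5 [-0.2  0.9 -4.5] 0.113 58.7 32.1
10 [-0.5  1.3 -4.3] 0.119 58.8 32.5
20 [-3.5  2.1 -3.9] 0.115 58.5 33.2
30 [-8.   3.7 -1.4] 0.119 58.4 33.9
40 [-10.3   4.9   2.3] 0.115 58.4 34.6
50 [-12.1   6.4   5.6] 0.117 58.4 35.3
60 [-10.9   8.4   7. ] 0.116 58.5 36.0
```

View pics/up.png

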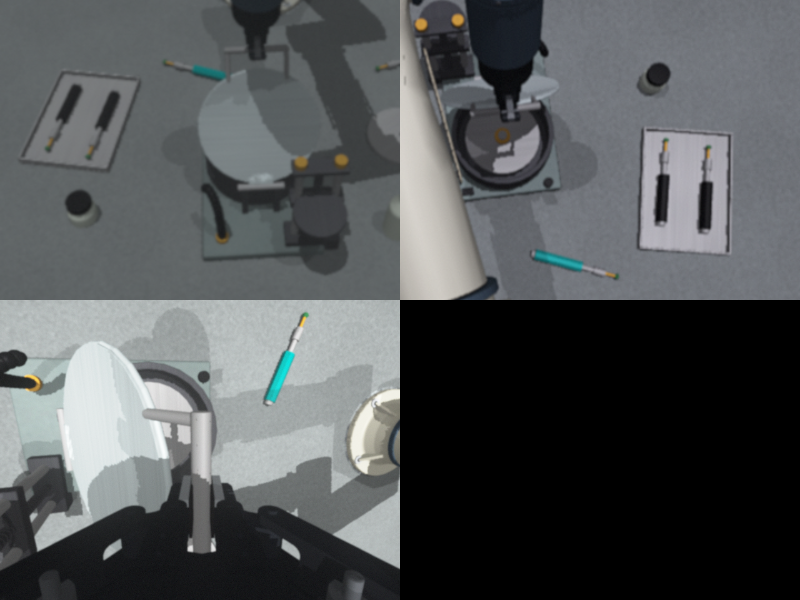

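Run:
```python
from cov import *
S=arm.capture("scene"); T=arm.capture("top")
C=[(n,c,{t:[(np.array(x["location"])*[640,480],round(x["confidence"],2)) for x in arm.tip_of(n,t)] for t in("cover_centre","cover_pull","cover_hinge")}) for n,c in(("scene",S),("top",T))]
def proj(c,p): q=np.array(c["view"])@np.r_[p,1]; f,cx,cy=K(c); return np.array([f*q[0]/q[2]+cx,f*q[1]/q[2]+cy]).round(1)
for n,c,d in C:
    print(n,d)
    for th in (50,60,70):
        t=np.radians(th); e=-np.cos(t)*u+np.sin(t)*Z; print(th,"centre",proj(c,h+.114*e),"L/R bar",proj(c,h+.256*e+.055*np.cross(Z,u)),proj(c,h+.256*e-.055*np.cross(Z,u)))
s=arm.sense(); z=R.from_euler('xyz',s["tcp_rot"]).as_matrix()[:,2]; g=np.array(s["tcp_pos"])-.0187*z-h; print("angle from grasp pt",np.degrees(np.arctan2(g[2],-g@u)),np.linalg.norm(g),s["time_s"])
```

```text
scene {'cover_centre': [(array([329.792, 263.52 ]), 0.96)], 'cover_pull': [(array([324.48 , 200.592]), 0.64)], 'cover_hinge': [(array([325.696, 309.504]), 0.81)]}
50 centre [324.2 260.3] L/R bar [347.1 196.1] [297.1 197.8]
60 centre [324.6 262.8] L/R bar [348.9 199.2] [296.8 201. ]
70 centre [325.  266.9] L/R bar [351.  206.3] [296.7 208.2]
top {'cover_centre': [(array([319.872, 137.904]), 0.89)], 'cover_pull': [(array([319.296, 156.912]), 0.64)], 'cover_hinge': [(array([313.984, 129.888]), 0.9)]}
50 centre [320.8 147.9] L/R bar [296.6 183. ] [357.9 176.1]
60 centre [319.9 138.5] L/R bar [293.7 159.3] [356.5 152.3]
70 centre [318.9 128.5] L/R bar [290.6 133.5] [354.5 126.4]
angle from grasp pt 60.01954618946042 0.2580883846949433 36.525
```

The pictures show the cover held up by its bar. Its detected centre matches the 60° projection: (320,138) in top and (330,263) in scene. Both handpieces lie parallel and apart in the tray, and the jar, lap and bottle haven't moved. Handing it in.

Run:
```python
from bench import arm
arm.wait(.6); s=arm.sense(); print(s["grasp_force"],s["opening"]); print(arm.sign_off())
```

```text
58.50542664527893 0.11691458965999145
the job is handed in; nothing more can be done
None
```

I laid the handpiece in the tray, parallel to the other one and not touching it, stones the same way; the arm is holding the cover by its bar at about 60°, and the job is handed in (the verdict wasn't shown).

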